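# Slide the drilled bar out over the edge of the setup plate

## Robot

A 6-joint arm with a two-finger parallel gripper is mounted at the origin on the work surface. World frame = base frame: x ahead of the robot, y to its left, z up, the work surface at z = 0. Lengths are in mm, angles in rad, forces in N, time in s.
With the tool pointing down it reaches from about 350 to 775 mm from the base axis. Payload 7.3 kg.
Tool frame: the origin (TCP) lies midway between the tips of the shut fingers; the grasp point (between the pads) lies 19 mm behind it; x points along the fingers, y is the direction in which the jaws open and shut, and the axes are right-handed (so a half turn about x gives the same grasp; the last joint's range is limited). The gripper opens to 92 mm and grips with 3 to 60 N. Pads are 19 mm wide; open, the fingers measure 130 mm over their backs; the gripper's body (75 mm by 190 mm) begins 47 mm behind the grasp point.
Start: joints at [-1.269, 0.342, 1.524, -0, 1.275, -0.146], TCP at [227.34, -473.245, 226.741] pointing down, gripper open.
Joint ranges: [-2.53, 2.53], [-0.77, 2.02], [0.04, 2.7], [-1, 4.14], [0.28, 2.66], [-3.11, 3.11]. Speed limits (rad/s): [2.57, 2.57, 3.14, 3.14, 3.14, 3.14].

## Interface

Orientations are given as [roll, pitch, yaw] about the fixed x, y, z axes, in that order (R = Rz(yaw) Ry(pitch) Rx(roll)).
In Python, from plant import bot gives the robot as it stands. The module is installed in compiled form; this text tells all that it offers.
- The arm moves only by the shell command python3 -m handwheel 'ROWS' [OPENING]. ROWS is JSON, a list that holds one entry, the list of rows, each a list of 4 numbers: the shift along the tool's x, y, z in cm, then the turn about the tool's x in rad. A call has 1 to 8 rows; each row shifts and turns the commanded pose from where the row before left it, along the tool's axes as they then stand; what a row does not reach is not made up. A row lasts 1/12 s, in which the tool goes at most 41.7 mm and 7.16 degrees, less where a joint would pass 70% of its speed; a pose out of reach is approached as far as the arm can. A call is refused whole if a number of a shift passes 4.17 or a number of a turn 0.125, either way. A call with a gripper value outside its range is refused whole. OPENING is the opening, from 0 (shut) to 1 (fully open), set as the call begins (- or left out, the last holds). The fingers move at their own pace and stop on an object; the grip force is fixed at half the most. Time passes only in rows, so rows that do not move let the fingers close. It gives the time, the measured TCP pose, the force and the opening at its end, in the units of the state.
- bot.get_obs(): the state, without advancing time (a new reading comes with each control period).
- bot.capture(name): name is "scene" or "top" or "wrist"; returns (picture, depth): 480x640x3 uint8, red, green, blue; 480x640 float32, mm along the optical axis (not along the pixel's ray), 0 where there is no reading.
- bot.camera_model(name): a dict with "fx", "fy", "cx", "cy" (pixels), "dist_coeffs" ([k1, k2, p1, p2, k3] as OpenCV has them; the pictures are not rectified), "position" and "rotation" of the camera in the world. Camera axes: x right, y down, z forward; pixel columns grow to the right and rows downward; lengths in mm; the calibration is good to about 2 mm. A picture is of the moment at which its call begins: read the wrist's pose just before it. camera_model takes no time and is no camera call; for the wrist camera it gives the pose at the moment of the call.
- bot.close_job(): hands the job in, once; it reports no verdict.
Trained networks look in the newest picture that a camera, given by its name, has taken for a name from the list of things; names that differ only in an ending like _2 or _b are one class to them, and where a whole thing is asked for, a point or a joint stands for the part that bears it (a point fixed in the world has none). Each returns a list of dicts, best first, with "conf" (0 to 1); they miss things now and then, are a little off and sometimes report something else, mostly with a low value. They report only what shows in the picture. A call takes as long as a camera call. They do not tell look-alikes from the thing itself.
- bot.find_in(camera, label): "bbox" ([left, top, width, height] in pixels, round what is visible of it).
- bot.spot_point(camera, label): "point" ([column, row] in pixels: a listed point, or the origin of a listed thing).
The state is a dict: "time": time; "joint_positions": joint angles; "dq": joint speeds; "tau": joint torques, N m; "tool_pos": TCP position; "tcp_rot": TCP orientation; "contact_force": force on the tool from outside, world axes, zero at the start; "moment": the same for the moment, N m; "grip_width": finger opening in mm.
Only numpy, scipy, OpenCV 4.12 (cv2) and the standard library are available. Lean on these libraries where they do the work, as an engineer would, in place of code of your own. Each camera call takes 0.05 s, during which the arm holds its last target.

## Task

Two flat steel bars lie on the wooden setup plate. With the fingertips, push the one with the hole along the plate and out over the plate's left edge (the robot's left), until 40 mm of it hangs over: the line scribed across it then lies right above the edge, and the bar points straight out, square to the edge. Only slide it, flat on the plate, and do not lift it; leave the plain bar and all the other things where they are, then draw the hand away.

Things in the scene. Friction and masses are not known exactly. Their poses are not given: they have to be found in the camera images.
- plate: Fixed brown wooden setup plate, a solid slab 270 (x) x 300 (y) x 45 mm high standing on the table; origin at the centre of its underside, z up, its top 45 mm above the table. Its +y side (roughly the robot's left; the plate is turned by up to 17 degrees) is the edge to overhang. Nothing stands within 60 mm beyond that edge.
- plate_edge (a point): Middle of the plate's left (+y) edge, at the top surface; axes as the plate's: y points straight out over the edge, x runs along the edge.
- strip: Loose flat steel bar with a hole, 50 (x) x 160 (y) x 8 mm thick, about 0.45 kg, flat on the plate; origin at the centre of its underside, y along it towards the leading end. A 22 mm hole lies 25 mm from that end. It starts wholly on the plate, up to 12 degrees off square, leading end some 20 to 80 mm short of the edge, on either side of the plain bar. Slides under a few newtons.
- strip_line (a point): Middle of the dark line scribed across the drilled bar's top face: 40 mm from the leading end, 120 mm from the tail end.
- strip_tail (a point): Middle of the drilled bar's tail end face (the end away from the edge to overhang), half-way up its thickness (4 mm above the plate).
- blank: Loose plain steel flat bar without hole or line, the same 50 x 160 x 8 mm, lying next to the drilled bar on the plate, about 120 mm between their centre lines; origin at the centre of its underside, y along its length. Must be left alone.
- bushing_a: Small brass bushing, 24 mm across, 22 mm high, standing on the plate near the middle of the side opposite the edge to overhang; origin at the centre of its underside. Bystander.
- bushing_b: Small brass bushing, 24 mm across, 18 mm high, standing on the plate's far left corner; origin at the centre of its underside. Bystander.
- bearing: Steel bearing ring, 72 mm across, 20 mm high, on the table to the right of the plate; origin at the centre of its underside. Bystander.
- wrench: Open-ended wrench, 200 mm long, flat on the table to the left of the plate. Bystander.
- oiler: Amber oil bottle, 56 mm across, 120 mm high, on the table to the right of the plate, farther from the robot than the bearing; origin at the centre of its underside. Bystander.
- flange: Dark steel flange, 90 mm across and 12 mm thick with a 40 mm hub, 35 mm high overall, on the table to the left of the plate, farther from the robot than the wrench; origin at the centre of its underside. Bystander.
Things that resemble listed ones, but are neither listed nor needed, are in the scene too. Leave any green or purple look-alike of the strip alone.

How it is judged (in metres and radians):
At the end, for the whole second after the job is handed in: The middle of the scribed line is within 7 mm of the plate's left edge, in or out (33 to 47 mm overhang), the bar is square to the edge within 0.12 rad (7 degrees), lies flat on the plate and is at rest; the plain bar is within 12 mm and every other thing within 15 mm of where it started (y of strip_line in the frame of plate_edge between -0.007 and 0.007 m and angle between the y axis of strip and the y axis of plate, either way round below 0.12 rad and z of strip in the frame of plate between 0.041 and 0.049 m and angle between strip's own z axis and vertical below 0.05 rad and linear speed of strip below 0.01 m/s and distance of blank from where it was at the start of the episode below 0.012 m and distance of each of bushing_a, bushing_b, bearing, wrench, oiler, flange from where it was at the start of the episode below 0.015 m); the robot touches nothing.
It fails at once if the drilled bar is lifted off the plate, tipped or dropped (z of strip in the frame of plate above 0.055 m or z of strip in the frame of plate below 0.035 m or angle between strip's own z axis and vertical above 0.12 rad).
It fails at once if the drilled bar is pushed with the arm or the hand instead of the fingers (contact force between the arm and strip above 3 N).
It fails at once if the plain bar is moved by more than 12 mm or lifted (distance of blank from where it was at the start of the episode above 0.012 m or angle between blank's own z axis and vertical above 0.12 rad).
It fails at once if another thing is moved by more than 15 mm or knocked over (distance of any of bushing_a, bushing_b, bearing, wrench, oiler, flange from where it was at the start of the episode above 0.015 m or angle between any of bushing_a, bushing_b, bearing, oiler, flange's own z axis and vertical above 0.3 rad).
It also fails if it takes over 40 s, if anything falls off the work surface, if the arm or the gripper's body presses on something with over 40 N, if the wrist force passes 120 N, or if a joint passes its speed limit or range.

## Working session

There is one attempt and no reset: what is moved stays moved. The work goes in short steps, Python scripts to look and compute and a shell command to move; the robot and the scene stay as the last step left them, time stands still between calls to the robot, and variables do not carry over. Pictures are saved under pics/ and viewed, and the job is handed in when it is done.

```bash
mkdir -p pics; python3 - <<'E'
from plant import bot
import cv2
o=bot.get_obs(); print({k:(v if not hasattr(v,'round') else v) for k,v in o.items()})
for n in ["scene","top","wrist"]:
    p,d=bot.capture(n); cv2.imwrite(f"pics/{n}0.png",p[:,:,::-1]); 
    m=bot.camera_model(n); print(n,m)
E
```

```text
{'time': 0.0, 'joint_positions': array([-1.26897018e+00,  3.42728311e-01,  1.52504905e+00, -1.12416215e-06,
        1.27540404e+00, -1.45991825e-01]), 'dq': array([-2.90401808e-03,  1.07250848e-03, -8.82902361e-05,  7.68110696e-04,
       -1.14492863e-03, -4.77705240e-04]), 'tau': array([ 2.22362396e-03, -4.31226969e+01, -2.44228542e+01,  7.18719140e-02,
        5.58946654e-02, -1.39408307e-04]), 'tool_pos': array([ 227.22097655, -472.81105298,  226.03089143]), 'tcp_rot': array([-1.71611155,  1.56920757,  1.87329941]), 'contact_force': array([0.58017409, 0.6331665 , 0.13698691]), 'moment': array([ 0.03613074,  0.02144737, -0.04490053]), 'grip_width': 91.73176144073422}
scene {'fx': 444.7044046836863, 'fy': 444.7044046836863, 'cx': 311.82924999719177, 'cy': 236.95190871665022, 'dist_coeffs': array([0.00991325, 0.        , 0.        , 0.        , 0.        ]), 'position': array([1045.62655874,  499.30206271,  815.14956094]), 'rotation': array([-2.36055703e+00,  1.20396220e-03,  2.26907373e+00])}
top {'fx': 552.6139619422695, 'fy': 552.6139619422695, 'cx': 327.9450006808917, 'cy': 241.60437293671842, 'dist_coeffs': array([-0.16926381,  0.        ,  0.        ,  0.        ,  0.        ]), 'position': array([ 238.6246893 ,  -12.95500058, 1422.44509507]), 'rotation': array([-2.96355287,  0.0080856 , -1.59777289])}
wrist {'fx': 348.31633586830844, 'fy': 348.31633586830844, 'cx': 323.3410687672101, 'cy': 242.64127151803237, 'dist_coeffs': array([-0.02949818,  0.        ,  0.        ,  0.        ,  0.        ]), 'position': array([ 291.06339446, -444.0823954 ,  384.35292327]), 'rotation': array([ 2.88066321e+00,  6.90992892e-04, -1.12241925e+00])}
```

View pics/scene0.png

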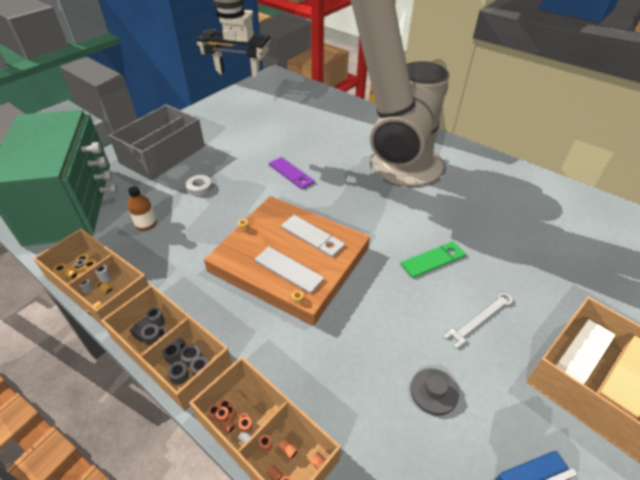

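View pics/top0.png

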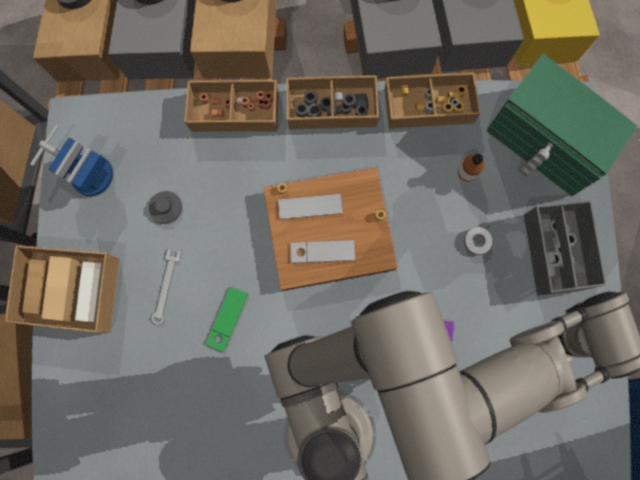

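View pics/wrist0.png

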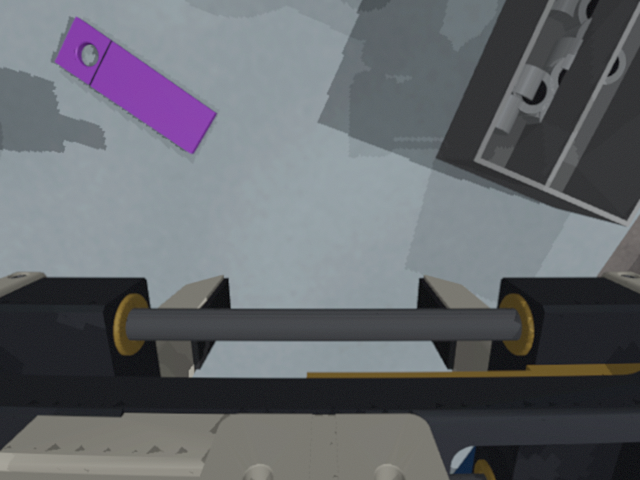

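The top view shows the drilled bar at (322,251) with its hole at (301,252), nearer the robot. The blank is at (310,206), the brass bushings at (281,188) and (380,215). Things that could be mistaken for the drilled bar:
- the green bar at (227,319), on the table
- the purple bar at (450,330), on the table
- the blank, which has no hole

My choice is the steel bar with the hole, on the plate.

```bash
cat > h.py <<'E'
import numpy as np, cv2
from scipy.spatial.transform import Rotation as R
def cam(bot,n):
    m=bot.camera_model(n); K=np.array([[m['fx'],0,m['cx']],[0,m['fy'],m['cy']],[0,0,1]])
    return K,np.array(m['dist_coeffs']),np.array(m['position']),R.from_euler('xyz',m['rotation']).as_matrix()
def ray(c,uv):
    K,D,p,M=c; u=cv2.undistortPoints(np.array(uv,float).reshape(-1,1,2),K,D).reshape(-1,2)
    return np.c_[u,np.ones(len(u))]@M.T
def onz(c,uv,z):
    r=ray(c,uv); return c[2]+r*((z-c[2][2])/r[:,2])[:,None]
def proj(c,P):
    K,D,p,M=c; return cv2.projectPoints((np.array(P,float).reshape(-1,3)-p)@M,np.zeros(3),np.zeros(3),K,D)[0].reshape(-1,2)
def tri(c1,u1,c2,u2):
    r1=ray(c1,u1)[0];r2=ray(c2,u2)[0]
    s=np.linalg.lstsq(np.c_[r1,-r2],c2[2]-c1[2],rcond=None)[0]
    a=c1[2]+s[0]*r1;b=c2[2]+s[1]*r2; return (a+b)/2,np.linalg.norm(a-b)
E
python3 - <<'E'
from plant import bot
from h import *
C={n:cam(bot,n) for n in("top","scene")}
im={}
for n in C:
    p,d=bot.capture(n); im[n]=p
    for l in ["strip","strip_line","strip_tail","plate_edge","plate","blank","bushing_a"]:
        r=bot.spot_point(n,l); print(n,l,[(np.round(x['point'],1).tolist(),round(x['conf'],2)) for x in r[:3]])
print(bot.get_obs()['time'])
t=im['top'][155:305,245:415]; t=cv2.resize(t,None,fx=4.5,fy=4.5,interpolation=cv2.INTER_CUBIC); cv2.imwrite('pics/topcrop.png',t[:600,:,::-1] if 0 else cv2.resize(t,(680,600))[:,:,::-1])
s=im['scene'][190:325,200:375]; cv2.imwrite('pics/scenecrop.png',cv2.resize(s,(700,540),interpolation=cv2.INTER_CUBIC)[:,:,::-1])
E
```

```text
top strip [([323.9, 247.9], 0.95), ([226.2, 319.2], 0.63)]
top strip_line [([218.1, 335.9], 0.95), ([306.4, 251.0], 0.68)]
top strip_tail [([353.9, 251.1], 0.82), ([238.2, 293.1], 0.79)]
top plate_edge [([272.0, 234.7], 0.96)]
top plate [([330.9, 229.7], 0.97)]
top blank [([309.2, 207.0], 0.71)]
top bushing_a [([279.6, 193.7], 0.54), ([379.4, 217.9], 0.44), ([330.8, 229.4], 0.44)]
scene strip [([310.1, 234.3], 0.88), ([433.9, 258.9], 0.79), ([288.5, 170.5], 0.59)]
scene strip_line [([296.7, 176.2], 0.78), ([442.7, 251.3], 0.76), ([325.9, 238.5], 0.63)]
scene strip_tail [([287.7, 218.9], 0.74), ([276.5, 161.4], 0.64), ([408.5, 271.4], 0.56)]
scene plate_edge [([342.8, 272.2], 0.94)]
scene plate [([433.4, 392.6], 0.69)]
scene blank [([289.3, 268.4], 0.77)]
scene bushing_a [([243.5, 226.7], 0.61), ([298.7, 299.2], 0.51), ([344.3, 273.7], 0.46)]
0.95
```

View pics/topcrop.png

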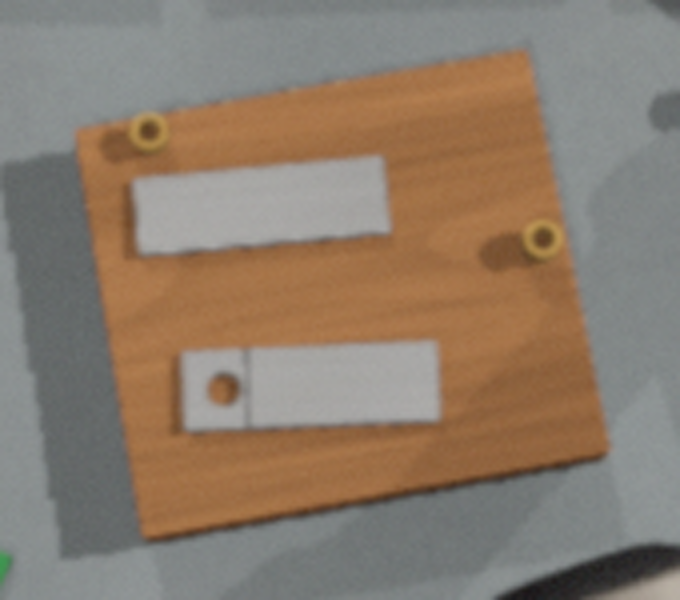

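View pics/scenecrop.png

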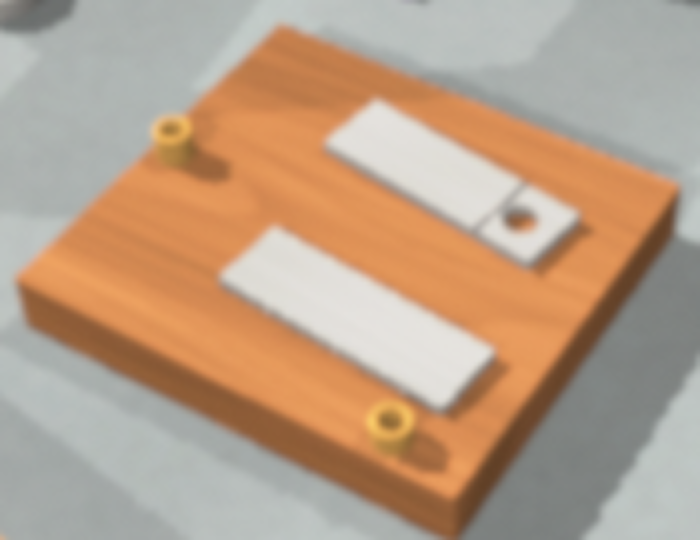

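The crops confirm the choice: the drilled bar has its hole and line at the left end and lies nearer the robot. Next I triangulate its corners and the plate's from the two views.

```bash
python3 - <<'E'
from plant import bot
from h import *
ct=cam(bot,'top');cs=cam(bot,'scene')
T=lambda x,y:(245+(x+.5)/4-.5,155+(y+.5)/4-.5)
S=lambda x,y:(200+(x+.5)/4-.5,190+(y+.5)/4-.5)
pts={'pl_LF':((77,130),(455,497)),'pl_RF':((530,50),(18,282)),'pl_RN':((607,452),(281,26)),'pl_LN':((147,538),(680,187)),
'leadF':((181,352),(530,266)),'leadN':((183,431),(580,216)),'tailF':((438,341),(325,143)),'tailN':((440,420),(376,99)),'lineF':((247,349),(475,231)),'lineN':((248,428),(526,183)),
'blLF':((133,178),(441,411)),'blLN':((138,254),(495,352)),'blRF':((384,156),(219,278)),'blRN':((389,232),(275,227))}
for k,(a,b) in pts.items():
    P,e=tri(ct,T(*a),cs,S(*b)); z=45 if k[:2]=='pl' else 53
    print(k,P.round(1),'gap',round(e,1),'top@z',onz(ct,T(*a),z)[0,:2].round(1),'scene@z',onz(cs,S(*b),z)[0,:2].round(1))
E
```

```text
pl_LF [633.6 154.6  46.4] gap 2.9 top@z [634.8 153.6] scene@z [632.  155.1]
pl_RF [ 679.4 -140.3   41.5] gap 5.2 top@z [ 680.2 -141.9] scene@z [ 679.7 -135. ]
pl_RN [ 415.2 -178.6   44.3] gap 0.7 top@z [ 415.3 -178.8] scene@z [ 415.6 -177.7]
pl_LN [368.7 112.6  43.3] gap 2.9 top@z [369.3 111.2] scene@z [369.4 114.6]
leadF [485.1  88.1  52.3] gap 1.4 top@z [485.4  87.5] scene@z [485.2  89. ]
leadN [435.   87.1  53.4] gap 0.3 top@z [435.1  87. ] scene@z [434.6  87. ]
tailF [486.7 -73.3  53.1] gap 3.3 top@z [487.8 -74.6] scene@z [485.8 -71.9]
tailN [437.  -73.6  54.8] gap 0.9 top@z [437.5 -74.1] scene@z [435.3 -74.5]
lineF [485.3  46.6  53.9] gap 2.1 top@z [486.1  45.8] scene@z [484.1  47. ]
lineN [435.4  46.3  55.3] gap 0.6 top@z [435.9  46.2] scene@z [433.4  45.2]
blLF [599.  117.1  53.3] gap 1.1 top@z [599.4 116.7] scene@z [598.6 117.4]
blLN [549.  114.1  54. ] gap 0.7 top@z [549.5 114. ] scene@z [548.2 113.9]
blRF [608.2 -43.3  53.2] gap 2.7 top@z [609.1 -44.4] scene@z [607.3 -42.3]
blRN [558.5 -45.5  54.1] gap 1.2 top@z [559.1 -46. ] scene@z [557.5 -45.7]
```

```bash
cat >> h.py <<'E'
E0=np.array([501.2,133.6]); YAW=np.radians(9.0)
XP=np.array([np.cos(YAW),np.sin(YAW)]); YP=np.array([-np.sin(YAW),np.cos(YAW)])
def P2W(x,y): return E0+x*XP+y*YP
def W2P(w): w=np.array(w)[:2]-E0; return np.array([w@XP,w@YP])
def need(bot,target,ysign=None):
    o=bot.get_obs(); M=R.from_euler('xyz',o['tcp_rot']).as_matrix(); p=np.array(o['tool_pos'])
    a=np.degrees(np.arctan2(M[1,1],M[0,1]))
    print('t',round(o['time'],2),'tcp',p.round(1),'plateframe',W2P(p).round(1),'f',np.round(o['contact_force'],1),'w',round(o['grip_width'],1),'q',np.round(o['joint_positions'],2))
    print('tool x',M[:,0].round(3),'y',M[:,1].round(3),'z',M[:,2].round(3),'y-axis angle',a.round(2),'turn to x_p about tool x (rad):',[round(float(np.radians((a-t+180)%360-180)),3) for t in(9,189)])
    if target is not None: print('shift tool cm',(M.T@(np.array(target)-p)/10).round(2))
E
python3 - <<'E'
from plant import bot
from h import *
need(bot,[*P2W(-64,-230),150]); print(P2W(-64,-230))
E
```

```text
t 0.95 tcp [ 227.3 -473.2  226.7] plateframe [-365.4 -556.5] f [ 0.3 -0.3  0.2] w 91.5 q [-1.27  0.34  1.52  0.    1.28 -0.15]
tool x [ 0. -0. -1.] y [ 0.433 -0.901  0.   ] z [-0.901 -0.433  0.   ] y-axis angle -64.34 turn to x_p about tool x (rad): [-1.28, 1.861]
shift tool cm [  7.67 -22.64 -38.24]
[ 473.96787316 -103.5801241 ]
```

```bash
python3 -m handwheel '[[[0,-1.9,-3.2,0],[0,-1.9,-3.2,0],[0,-1.9,-3.2,0],[0,-1.9,-3.2,0],[0,-1.9,-3.2,0],[0,-1.9,-3.2,0]]]' 0.26
python3 -m handwheel '[[[0,-1.9,-3.2,0],[0,-1.9,-3.2,0],[0,-1.9,-3.2,0],[0,-1.9,-3.2,0],[0,-1.9,-3.2,0],[0,-1.9,-3.2,0]]]'
python3 -m handwheel '[[[0,0,0,-0.12],[0,0,0,-0.12],[0,0,0,-0.12],[0,0,0,-0.12],[0,0,0,-0.12],[0,0,0,-0.12],[0,0,0,-0.12],[0,0,0,-0.12]]]'
python3 -m handwheel '[[[0,0,0,-0.12],[0,0,0,-0.12],[0,0,0,-0.08],[0,0,0,0]]]'
python3 - <<'E'
from plant import bot
from h import *
need(bot,[*P2W(-64,-232),100])
E
```

```text
time: 1.45
tool_pos: [351.7, -285.8, 226.9]
tcp_rot: [1.87, 1.57, -0.824]
contact_force: [1.1, -0.1, -0.3]
grip_width: 56.7
time: 1.95
tool_pos: [475.5, -99.7, 226.9]
tcp_rot: [2.087, 1.57, -0.607]
contact_force: [0.3, 0.0, 0.2]
grip_width: 24.0
time: 2.62
tool_pos: [474.8, -101.5, 226.7]
tcp_rot: [1.011, 1.571, -0.717]
contact_force: [0.8, 0.1, 0.5]
grip_width: 23.9
time: 2.95
tool_pos: [474.7, -101.5, 226.7]
tcp_rot: [0.282, 1.571, -1.129]
contact_force: [-0.0, -0.6, 0.3]
grip_width: 23.9
t 2.95 tcp [ 474.7 -101.5  226.7] plateframe [ -62.9 -228. ] f [-0.  -0.6  0.3] w 23.9 q [-0.37  0.27  1.63 -0.    1.24 -0.53]
tool x [ 0. -0. -1.] y [0.987 0.159 0.   ] z [ 0.159 -0.987  0.   ] y-axis angle 9.15 turn to x_p about tool x (rad): [0.003, -3.139]
shift tool cm [12.67 -0.11  0.39]
```

```bash
python3 -m handwheel '[[[3,0,0.1,0],[3,0,0.1,0],[3,0,0.1,0],[3,0,0.1,0],[0,0,0,0]]]'
python3 - <<'E'
from plant import bot
from h import *
need(bot,[*P2W(-64,-232),48.5])
for n in("wrist","scene"):
    p,d=bot.capture(n); cv2.imwrite(f'pics/{n}1.png',p[:,:,::-1])
c=cam(bot,'wrist'); print(c[2])
bot.capture('wrist')
for l in ["strip","strip_line","strip_tail","plate_edge"]:
    r=bot.spot_point('wrist',l); z={'plate_edge':45,'strip_tail':49}.get(l,53)
    print(l,[(np.round(x['point'],1).tolist(),round(x['conf'],2),W2P(onz(c,x['point'],z)[0]).round(1).tolist()) for x in r[:3]])
E
```

```text
time: 3.37
tool_pos: [472.2, -104.3, 102.1]
tcp_rot: [-2.089, 1.561, 2.778]
contact_force: [-0.7, 1.0, 0.9]
grip_width: 24.0
t 3.37 tcp [ 472.2 -104.3  102.1] plateframe [ -65.9 -230.5] f [-0.7  1.   0.9] w 24.0 q [-0.38  0.42  1.8  -0.    0.93 -0.53]
tool x [-0.009  0.003 -1.   ] y [ 0.988  0.154 -0.008] z [ 0.154 -0.988 -0.005] y-axis angle 8.84 turn to x_p about tool x (rad): [-0.003, 3.139]
shift tool cm [5.36 0.23 0.18]
[466.40785259 -38.14631433 264.91847715]
strip [([67.1, 355.9], 0.86, [-242.8, -303.2]), ([328.4, 76.2], 0.71, [-58.9, -123.8])]
strip_line [([329.9, 77.1], 0.51, [-58.0, -124.2])]
strip_tail [([311.5, 210.3], 0.87, [-69.2, -200.6]), ([330.0, 76.6], 0.39, [-57.9, -123.2])]
plate_edge []
```

View pics/wrist1.png

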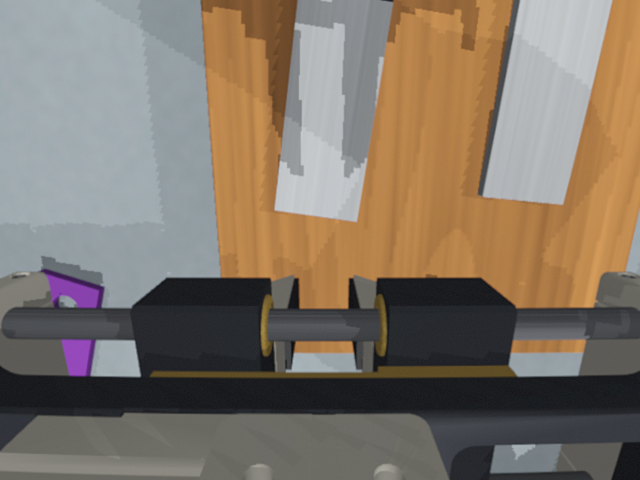

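View pics/scene1.png

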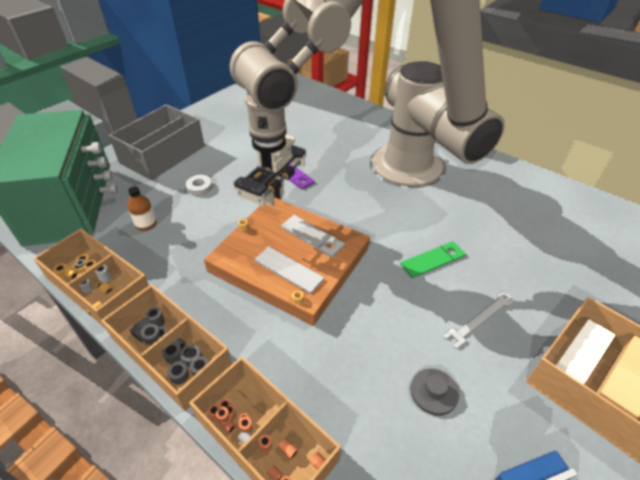

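The wrist view shows the tail end at pixels (275,210) to (357,221). The fingers are behind it, at columns 285 and 365, centred on the bar. The network's tail point agrees with the triangulation to about 2 mm, so I descend behind the tail.

```bash
python3 -m handwheel '[[[1.5,0.1,0,0],[1.5,0.1,0,0],[1.2,0,0,0],[0.6,0,0,0],[0,0,0,0],[0,0,0,0]]]'
python3 - <<'E'
from plant import bot
from h import *
need(bot,[*P2W(-64,-211),48.5])
E
```

```text
time: 4.22
tool_pos: [477.7, -105.2, 59.3]
tcp_rot: [0.941, 1.57, -0.473]
contact_force: [-0.2, -0.5, 0.6]
grip_width: 23.6
t 4.22 tcp [ 477.7 -105.2   59.3] plateframe [ -60.6 -232.2] f [-0.2 -0.5  0.6] w 23.6 q [-0.37  0.49  1.83 -0.    0.82 -0.53]
tool x [ 0.001 -0.    -1.   ] y [0.988 0.156 0.001] z [ 0.156 -0.988  0.   ] y-axis angle 8.99 turn to x_p about tool x (rad): [-0.0, 3.141]
shift tool cm [ 1.08 -0.35 -2.12]
```

```bash
python3 -m handwheel '[[[0.4,-0.1,0,0],[0.4,-0.1,0,0],[0.25,-0.1,0,0],[0,0,0,0],[0,0,0,0]]]'
python3 - <<'E'
from plant import bot
from h import *
need(bot,[*P2W(-64,-129.5),48.5])
E
```

```text
time: 4.63
tool_pos: [474.3, -105.6, 48.2]
tcp_rot: [-1.737, 1.571, 3.132]
contact_force: [-0.6, 0.2, 0.4]
grip_width: 24.0
t 4.63 tcp [ 474.3 -105.6   48.2] plateframe [ -64. -232.] f [-0.6  0.2  0.4] w 24.0 q [-0.38  0.5   1.85 -0.    0.79 -0.53]
tool x [-0.  0. -1.] y [ 0.988  0.156 -0.   ] z [ 0.156 -0.988 -0.   ] y-axis angle 8.99 turn to x_p about tool x (rad): [-0.0, 3.141]
shift tool cm [ -0.03   0.   -10.25]
```

```bash
python3 -m handwheel '[[[0,0,-0.6,0],[0,0,-0.6,0],[0,0,-0.6,0],[0,0,-0.5,0],[0,0,-0.4,0],[0,0,-0.4,0],[0,0,-0.4,0],[0,0,0,0]]]'
python3 - <<'E'
from plant import bot
from h import *
p,d=bot.capture('wrist'); cv2.imwrite('pics/wrist2.png',p[:,:,::-1])
need(bot,[*P2W(-64,-129.5),48.5])
E
```

```text
time: 5.3
tool_pos: [468.7, -70.2, 48.3]
tcp_rot: [-2.507, 1.571, 2.363]
contact_force: [0.1, -0.1, -0.2]
grip_width: 24.0
t 5.35 tcp [468.7 -70.5  48.2] plateframe [ -64.  -196.5] f [-0.8 -0.3 -0.9] w 23.9 q [-0.31  0.49  1.88  0.    0.77 -0.47]
tool x [-0.  0. -1.] y [ 0.988  0.157 -0.   ] z [ 0.157 -0.988 -0.   ] y-axis angle 9.03 turn to x_p about tool x (rad): [0.001, -3.141]
shift tool cm [-0.03  0.01 -6.7 ]
```

View pics/wrist2.png

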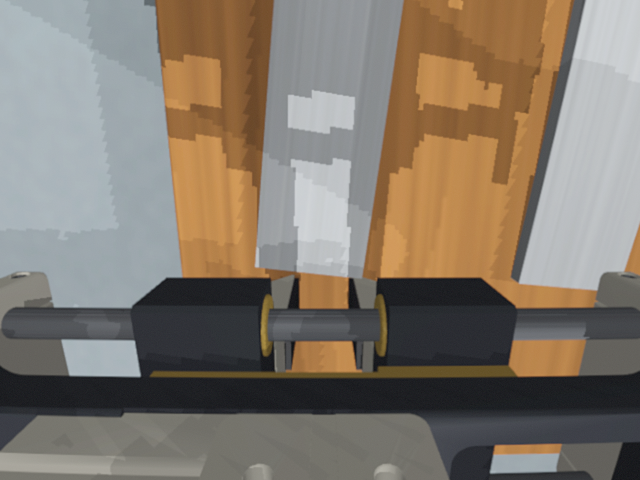

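The tail, at pixels (257,267) to (350,278), is still tilted against the fingers. I compute its position to see whether contact was made.

```bash
python3 - <<'E'
from plant import bot
from h import *
c=cam(bot,'wrist'); w=onz(c,[(257,267),(352,278)],53); print(w.round(1),[W2P(x).round(1) for x in w])
p,d=bot.capture('wrist'); cv2.imwrite('pics/w2c.png',cv2.resize(p[240:380,230:430],(800,560),interpolation=cv2.INTER_CUBIC)[:,:,::-1])
t,_=bot.capture('top'); cv2.imwrite('pics/top2.png',cv2.resize(t[155:305,245:415],(680,600),interpolation=cv2.INTER_CUBIC)[:,:,::-1])
o=bot.get_obs()['tool_pos']
# where pad tips would project
M=R.from_euler('xyz',bot.get_obs()['tcp_rot']).as_matrix()
for y in(-31,-12,12,31):
  for z in(-9.5,9.5): print(y,z,proj(c,np.array(o)+M@[0,y,z]).round(0))
E
```

```text
[[437.2 -60.1  53. ]
 [481.8 -58.4  53. ]] [array([ -93.5, -181.3]), array([ -49.2, -186.6])]
-31 -9.5 [[256. 276.]]
-31 9.5 [[258. 312.]]
-12 -9.5 [[296. 276.]]
-12 9.5 [[296. 312.]]
12 -9.5 [[345. 276.]]
12 9.5 [[345. 312.]]
31 -9.5 [[385. 276.]]
31 9.5 [[383. 312.]]
```

View pics/w2c.png

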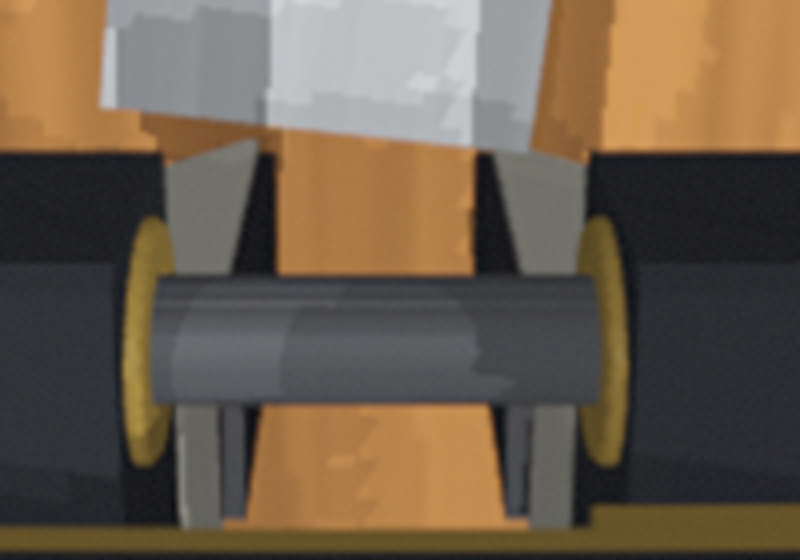

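View pics/top2.png

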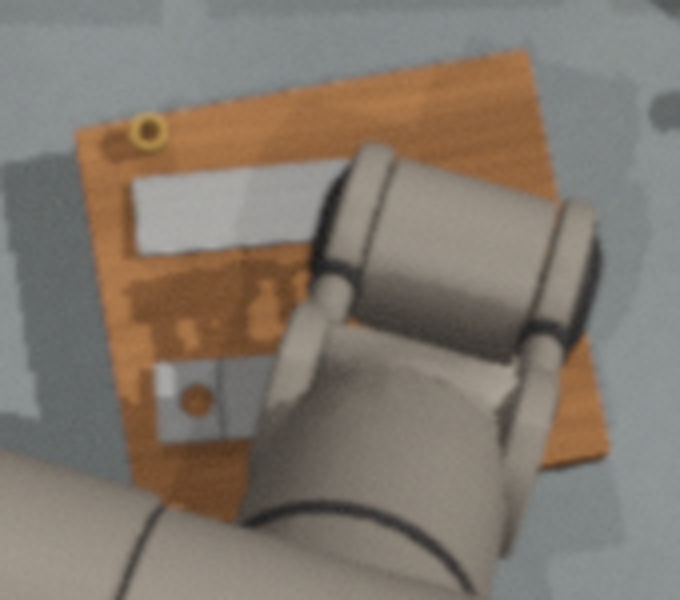

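The bar moved along by about 15 mm, but corner contact barely turned it: the tail is still about 6.8° off the plate. Instead I back off, set the finger faces parallel to the tail, and steer the bar round with both fingers flush.

```bash
python3 -m handwheel '[[[0,0,0.6,0],[0,-0.45,0,0.06],[0,-0.45,0,0.06],[0,0,0,0],[0,0,0,0]]]'
python3 - <<'E'
from plant import bot
from h import *
p,d=bot.capture('wrist'); cv2.imwrite('pics/w3.png',p[:,:,::-1])
c=cam(bot,'wrist'); need(bot,[*P2W(-72.9,-196.4),48.3])
ct=cam(bot,'top');T=lambda x,y:(245+(x+.5)/4-.5,155+(y+.5)/4-.5)
for q in [(152,365),(158,441),(219,361),(222,437)]: print(W2P(onz(ct,T(*q),53)[0]).round(1))
E
```

```text
time: 5.87
tool_pos: [461.0, -78.5, 48.2]
tcp_rot: [-0.315, 1.571, -1.848]
contact_force: [0.4, -0.4, -0.1]
grip_width: 23.9
t 5.92 tcp [461.2 -78.5  48.3] plateframe [ -72.7 -203.2] f [ 0.2 -0.2  0.4] w 23.8 q [-0.33  0.48  1.9  -0.    0.76 -0.37]
tool x [ 0. -0. -1.] y [0.999 0.038 0.   ] z [ 0.038 -0.999  0.   ] y-axis angle 2.2 turn to x_p about tool x (rad): [-0.119, 3.023]
shift tool cm [-0.   -0.1  -0.67]
[-27.7 -23.7]
[-75.9 -19.2]
[-32.9 -65.7]
[-80.8 -59.1]
```

View pics/w3.png

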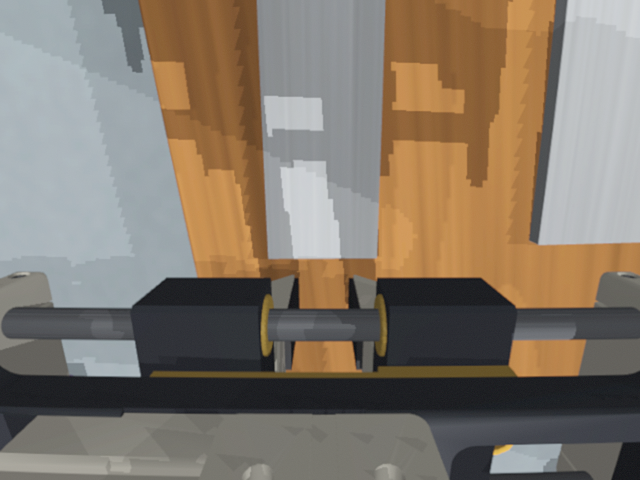

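Now the fingers are parallel to the tail, which spans columns 267 to 377 at row 258, and centred on it. The line has about 63 mm to go. I push while turning gradually, moving the tail as the bar's natural turning motion requires.

```bash
python3 -m handwheel '[[[0,0.05,-0.5,0],[0,0.05,-0.5,0],[0,0.1,-0.4,-0.012],[0,0.1,-0.4,-0.012],[0,0.1,-0.4,-0.012],[0,0.1,-0.4,-0.012],[0,0.1,-0.4,-0.012],[0,0,0,0]]]'
python3 - <<'E'
from plant import bot
from h import *
p,d=bot.capture('wrist'); cv2.imwrite('pics/w4.png',p[:,:,::-1])
c=cam(bot,'wrist'); need(bot,None)
t,_=bot.capture('top'); cv2.imwrite('pics/top4.png',cv2.resize(t[155:305,225:395],(680,600),interpolation=cv2.INTER_CUBIC)[:,:,::-1])
E
```

```text
time: 6.58
tool_pos: [465.3, -46.9, 48.2]
tcp_rot: [-2.769, 1.57, 2.042]
contact_force: [-0.9, -0.5, 0.5]
grip_width: 23.7
t 6.63 tcp [465.3 -47.1  48.2] plateframe [ -63.8 -172.9] f [-0.2  0.4 -0.1] w 23.8 q [-0.27  0.48  1.9   0.    0.76 -0.36]
tool x [-0.  0. -1.] y [ 0.995  0.098 -0.   ] z [ 0.098 -0.995 -0.   ] y-axis angle 5.61 turn to x_p about tool x (rad): [-0.059, 3.082]
```

View pics/w4.png

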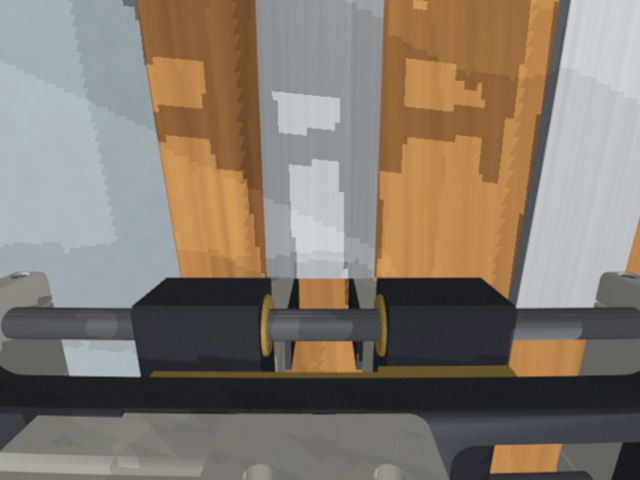

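View pics/top4.png

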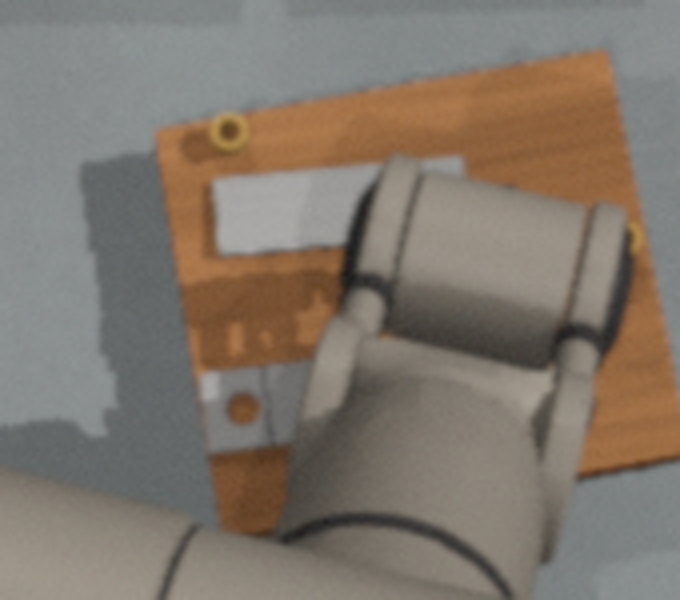

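The bar follows flush, with its sides vertical in the wrist view, and the turn is half done. I continue.

```bash
python3 -m handwheel '[[[0,0.1,-0.4,-0.012],[0,0.1,-0.4,-0.012],[0,0.1,-0.4,-0.012],[0,0.1,-0.4,-0.012],[0,0.1,-0.4,-0.012],[0,0,-0.4,0],[0,0,-0.4,0],[0,0,0,0]]]'
python3 - <<'E'
from plant import bot
from h import *
p,d=bot.capture('wrist'); cv2.imwrite('pics/w5.png',p[:,:,::-1])
c=cam(bot,'wrist'); need(bot,[*P2W(-60,-129.5),48.3])
t,_=bot.capture('top'); cv2.imwrite('pics/top5.png',cv2.resize(t[155:305,225:395],(680,600),interpolation=cv2.INTER_CUBIC)[:,:,::-1])
s,_=bot.capture('scene'); cv2.imwrite('pics/sc5.png',cv2.resize(s[190:325,200:375],(700,540),interpolation=cv2.INTER_CUBIC)[:,:,::-1])
E
```

```text
time: 7.35
tool_pos: [466.4, -18.5, 48.2]
tcp_rot: [-2.614, 1.57, 2.256]
contact_force: [-0.1, 0.1, -0.2]
grip_width: 23.9
t 7.4 tcp [466.4 -18.8  48.2] plateframe [ -58.2 -145.1] f [-0.5 -0.6 -0.1] w 23.7 q [-0.2   0.48  1.9   0.    0.76 -0.36]
tool x [-0.  0. -1.] y [ 0.988  0.157 -0.   ] z [ 0.157 -0.988 -0.   ] y-axis angle 9.02 turn to x_p about tool x (rad): [0.0, -3.141]
shift tool cm [-0.01 -0.18 -1.56]
```

View pics/w5.png

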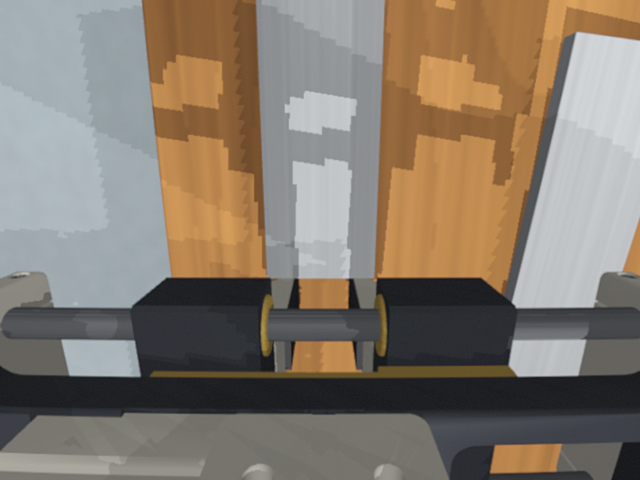

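View pics/top5.png

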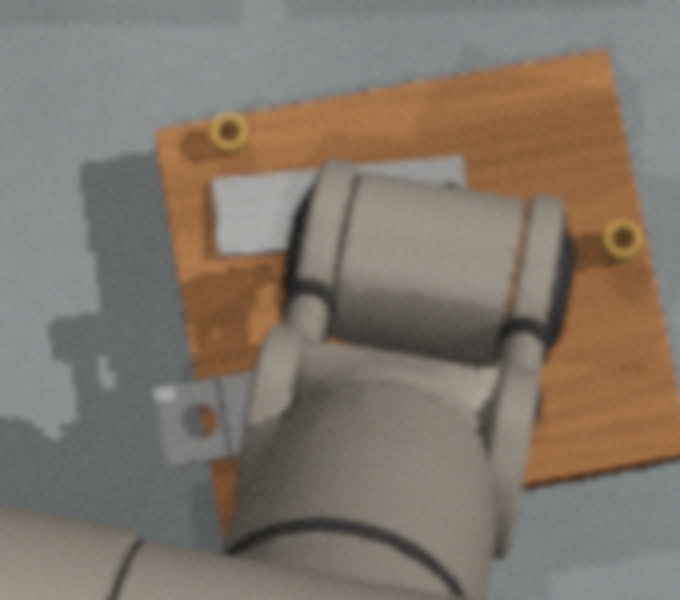

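View pics/sc5.png

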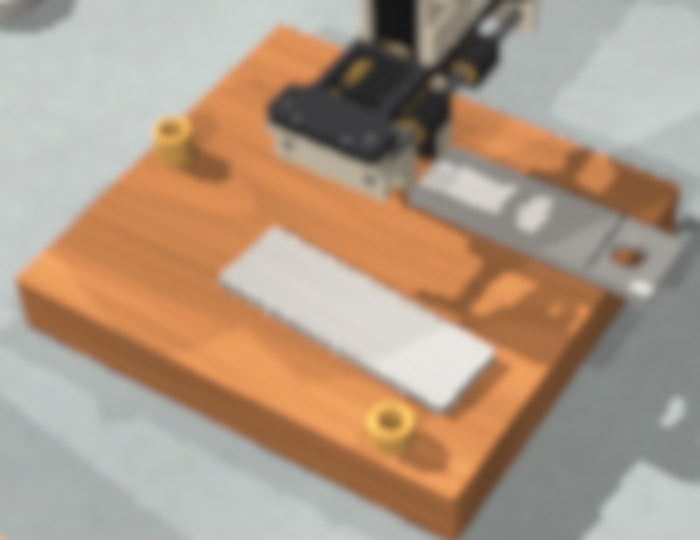

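```bash
python3 - <<'E'
from plant import bot
from h import *
ct=cam(bot,'top');T=lambda x,y:(225+(x+.5)/4-.5,155+(y+.5)/4-.5)
cs=cam(bot,'scene');S=lambda x,y:(200+(x+.5)/4-.5,190+(y+.5)/4-.5)
for q in [(220,378),(234,456),(155,390),(170,466)]: print('top',W2P(onz(ct,T(*q),53)[0]).round(1))
for q in [(582,266),(624,213),(643,299),(690,236)]: print('scene',W2P(onz(cs,S(*q),53)[0]).round(1))
for q in [(157,130),(228,540)]: print('edge',W2P(onz(ct,T(*q),45)[0]).round(1))
E
```

```text
top [-34.4 -14.8]
top [-84.8 -15.1]
top [-34.4  26.8]
top [-83.7  25.4]
scene [-38.2 -15.7]
scene [-88.7 -14.3]
scene [-33.7  25.9]
scene [-91.9  27.5]
edge [135.1  -1.2]
edge [-135.2   -1.9]
```

The line is about 15 mm short of the edge by the top view, the scene view and the tool position. I make the last 14.5 mm slow.

```bash
python3 -m handwheel '[[[0,0,-0.35,0],[0,0,-0.35,0],[0,0,-0.3,0],[0,0,-0.25,0],[0,0,-0.2,0],[0,0,0,0],[0,0,0,0]]]'
python3 - <<'E'
from plant import bot
from h import *
p,d=bot.capture('wrist'); cv2.imwrite('pics/w6.png',p[:,:,::-1])
need(bot,[*P2W(-60,-129.5),48.3])
t,_=bot.capture('top'); cv2.imwrite('pics/top6.png',cv2.resize(t[200:300,250:350],(600,600),interpolation=cv2.INTER_CUBIC)[:,:,::-1])
s,_=bot.capture('scene'); cv2.imwrite('pics/sc6.png',cv2.resize(s[215:290,290:390],(800,600),interpolation=cv2.INTER_CUBIC)[:,:,::-1])
E
```

```text
time: 8.08
tool_pos: [464.2, -4.7, 48.2]
tcp_rot: [-2.47, 1.57, 2.4]
contact_force: [-0.5, 0.3, -0.0]
grip_width: 24.0
t 8.13 tcp [464.2  -4.8  48.1] plateframe [ -58.2 -130.9] f [ 0.2  0.4 -0. ] w 23.9 q [-0.18  0.47  1.91  0.    0.76 -0.33]
tool x [-0.  0. -1.] y [ 0.988  0.156 -0.   ] z [ 0.156 -0.988 -0.   ] y-axis angle 9.0 turn to x_p about tool x (rad): [-0.0, 3.142]
shift tool cm [-0.02 -0.18 -0.14]
```

View pics/top6.png

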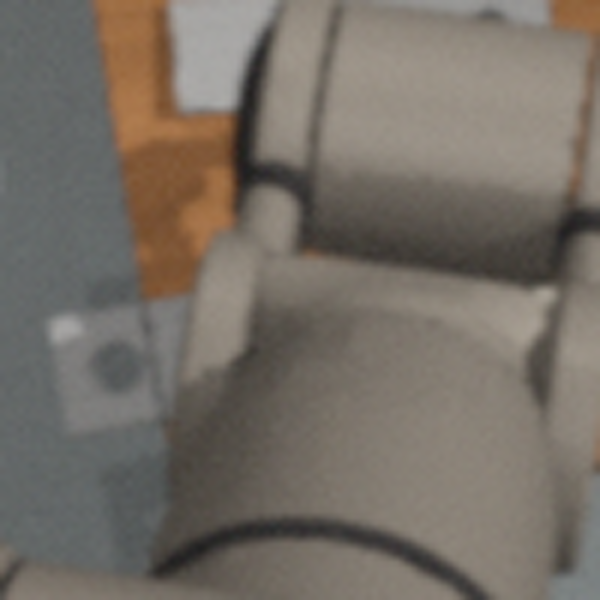

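View pics/sc6.png

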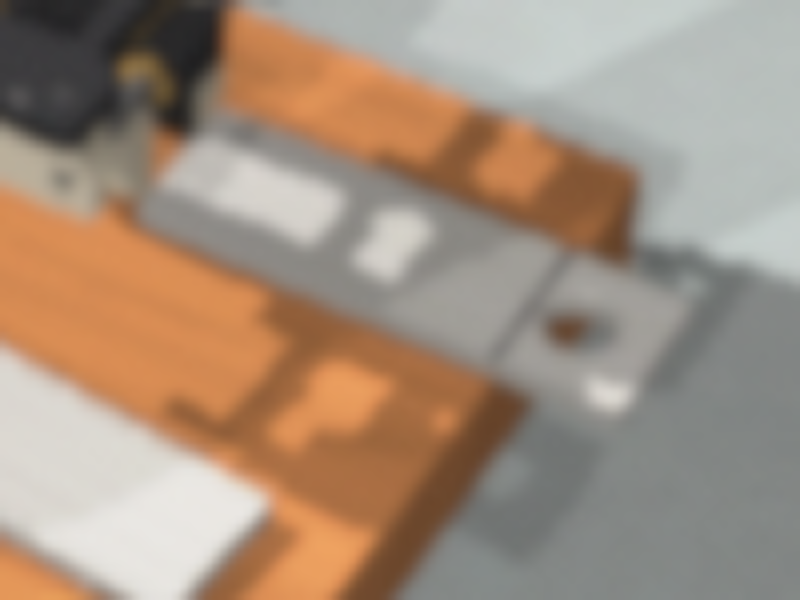

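The line lies over the edge in both views: top crop near (148,340), scene crop from (500,360) to (565,255). I draw the hand back, then up and aside, to check without the arm in the way.

```bash
python3 -m handwheel '[[[0,0,0.5,0],[0,0,1,0],[0,0,1,0],[-1,0,0.5,0],[-2,0,0,0],[-3,0,0,0],[-3,0,0,0],[-3,0,0,0]]]'
python3 -m handwheel '[[[-2,0,4,0],[-2,0,4,0],[0,0,4,0],[0,0,4,0],[0,0,4,0],[0,0,4,0],[0,0,0,0],[0,0,0,0]]]'
python3 - <<'E'
from plant import bot
from h import *
need(bot,None)
t,_=bot.capture('top'); cv2.imwrite('pics/top7.png',t[:,:,::-1]); cv2.imwrite('pics/top7c.png',cv2.resize(t[155:305,245:415],(680,600),interpolation=cv2.INTER_CUBIC)[:,:,::-1])
s,_=bot.capture('scene'); cv2.imwrite('pics/sc7.png',cv2.resize(s[190:325,200:375],(700,540),interpolation=cv2.INTER_CUBIC)[:,:,::-1])
for n in('top','scene'):
  c=cam(bot,n)
  for l in ["strip","strip_line","strip_tail","plate_edge"]:
    z={'plate_edge':45,'strip_tail':49}.get(l,53)
    print(n,l,[(np.round(x['point'],1).tolist(),round(x['conf'],2),W2P(onz(c,x['point'],z)[0]).round(1).tolist()) for x in bot.spot_point(n,l)[:3]])
E
```

```text
time: 8.9
tool_pos: [468.9, -35.9, 169.5]
tcp_rot: [-1.577, 1.57, -2.992]
contact_force: [1.2, -0.3, -0.4]
grip_width: 23.7
time: 9.57
tool_pos: [505.0, -269.3, 204.7]
tcp_rot: [-2.205, 1.57, 2.66]
contact_force: [-0.4, 0.4, -1.0]
grip_width: 23.7
t 9.57 tcp [ 505.  -269.3  204.7] plateframe [ -59.3 -398.6] f [-0.4  0.4 -1. ] w 23.7 q [-0.62  0.45  1.42 -0.    1.27 -0.78]
tool x [-0.001  0.    -1.   ] y [ 0.988  0.152 -0.001] z [ 0.152 -0.988 -0.   ] y-axis angle 8.75 turn to x_p about tool x (rad): [-0.004, 3.137]
top strip [([422.8, 329.4], 0.92, [-297.5, -327.6]), ([227.2, 318.1], 0.74, [-181.5, 143.2]), ([289.7, 252.3], 0.55, [-47.1, -38.4])]
top strip_line [([273.9, 261.1], 0.73, [-61.8, 4.5]), ([221.5, 332.8], 0.59, [-214.9, 163.1])]
top strip_tail [([240.1, 290.0], 0.87, [-117.7, 100.7]), ([453.4, 329.9], 0.83, [-313.7, -403.4]), ([321.7, 250.4], 0.81, [-56.5, -118.4])]
top plate_edge [([272.1, 236.0], 0.67, [3.9, -1.1])]
scene strip [([341.4, 247.8], 0.94, [-57.1, -35.7]), ([429.0, 258.5], 0.94, [-130.9, 153.1]), ([290.3, 170.9], 0.85, [-246.4, -301.8])]
scene strip_line [([357.4, 251.5], 0.94, [-65.9, 2.0]), ([296.1, 174.3], 0.89, [-241.5, -279.3]), ([441.9, 253.9], 0.67, [-160.0, 173.7])]
scene strip_tail [([275.9, 160.6], 0.73, [-270.9, -368.0]), ([342.3, 270.2], 0.65, [-0.3, -2.5]), ([311.5, 230.2], 0.57, [-75.2, -128.8])]
scene plate_edge [([340.3, 272.7], 0.58, [5.4, -4.4])]
```

View pics/top7c.png

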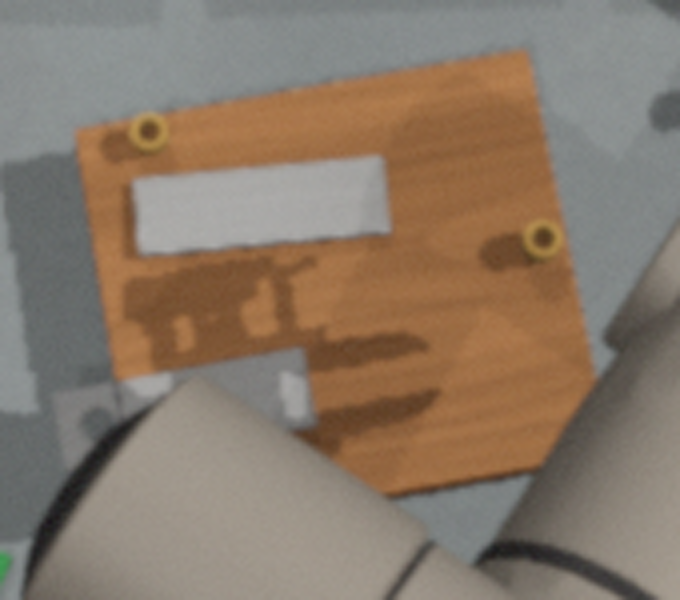

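View pics/sc7.png

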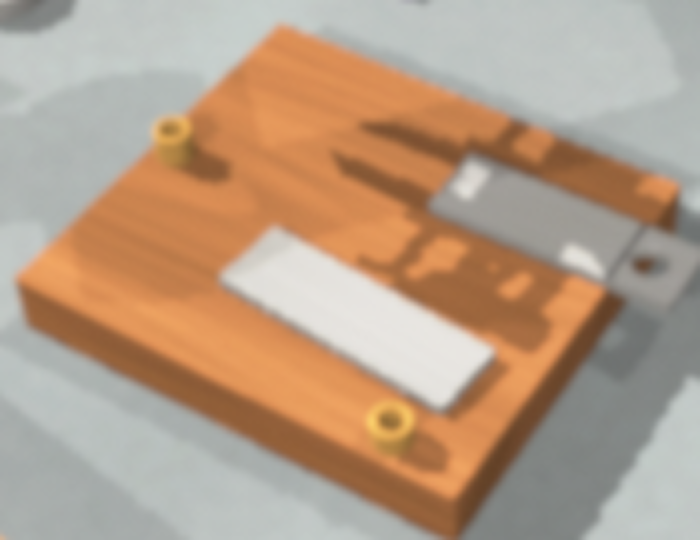

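View pics/top7.png

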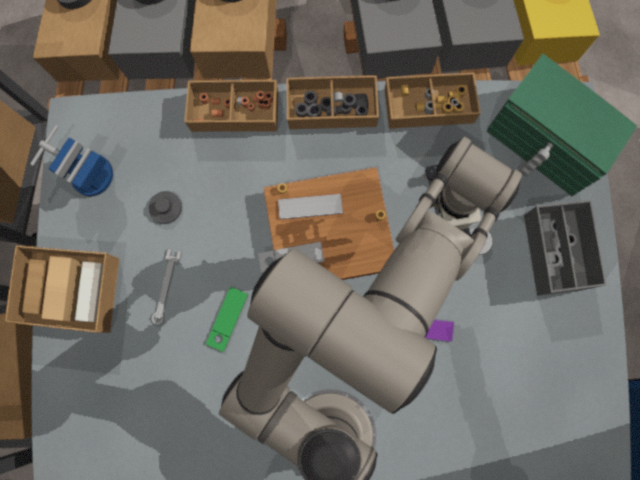

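The arm still hides the bar from above, so I move it further off to get a clean final measurement.

```bash
python3 -m handwheel '[[[0,-3,2.5,0],[0,-3,2.5,0],[0,-3,2.5,0],[0,-3,2.5,0],[0,-3,2.5,0],[0,-3,2.5,0],[0,-3,2.5,0],[0,0,0,0]]]'
python3 - <<'E'
from plant import bot
from h import *
need(bot,None)
t,_=bot.capture('top'); cv2.imwrite('pics/top8c.png',cv2.resize(t[155:305,245:415],(680,600),interpolation=cv2.INTER_CUBIC)[:,:,::-1])
s,_=bot.capture('scene'); cv2.imwrite('pics/sc8.png',cv2.resize(s[215:290,290:390],(800,600),interpolation=cv2.INTER_CUBIC)[:,:,::-1])
E
```

```text
time: 10.73
tool_pos: [321.2, -476.8, 205.4]
tcp_rot: [-0.688, 1.568, -2.107]
contact_force: [-0.2, -0.1, -0.3]
grip_width: 23.9
t 10.73 tcp [ 321.2 -476.8  205.4] plateframe [-273.3 -574.7] f [-0.2 -0.1 -0.3] w 23.9 q [-1.11  0.45  1.42 -0.    1.27 -1.26]
tool x [-0.002 -0.003 -1.   ] y [ 0.989  0.151 -0.002] z [ 0.151 -0.989  0.002] y-axis angle 8.69 turn to x_p about tool x (rad): [-0.005, 3.136]
```

View pics/top8c.png

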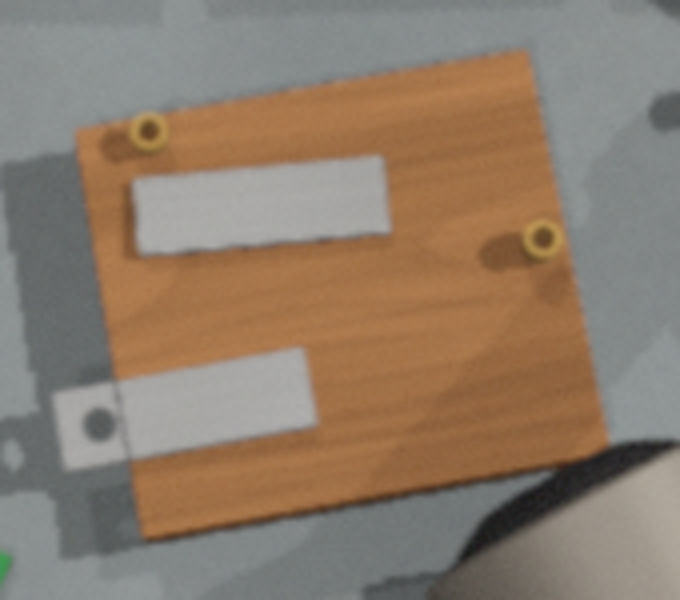

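View pics/sc8.png

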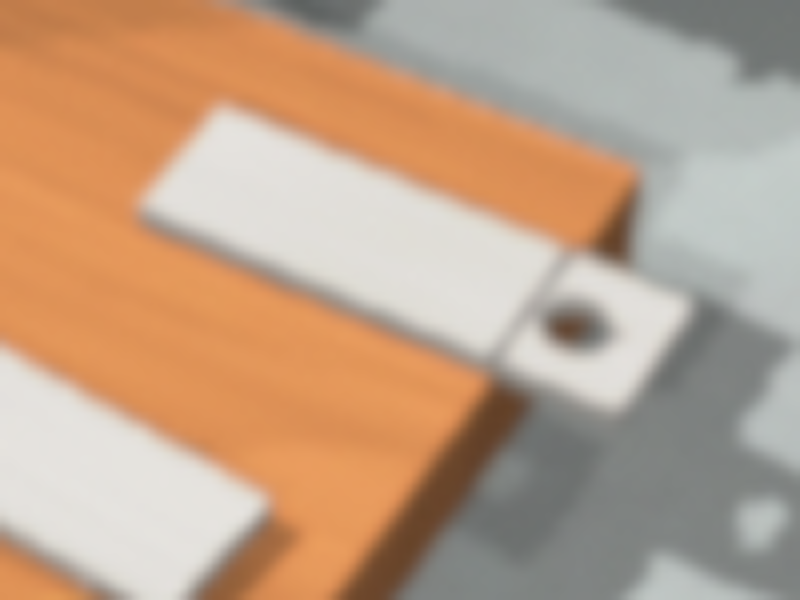

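```bash
python3 - <<'E'
from plant import bot
from h import *
ct=cam(bot,'top');T=lambda x,y:(245+(x+.5)/4-.5,155+(y+.5)/4-.5)
cs=cam(bot,'scene');S=lambda x,y:(290+(x+.5)/8-.5,215+(y+.5)/8-.5)
for k,q in dict(lineF=(117,381),lineN=(130,458),leadF=(52,393),leadN=(67,470),tailF=(304,347),tailN=(317,425)).items(): print('top',k,W2P(onz(ct,T(*q),53)[0]).round(1))
for k,q in dict(lineF=(499,358),lineN=(567,252),tailF=(138,205),tailN=(222,103),leadF=(620,409),leadN=(694,298)).items(): print('scene',k,W2P(onz(cs,S(*q),53)[0]).round(1))
for q in [(77,130),(147,538),(112,362)]: print('edge top',W2P(onz(ct,T(*q),45)[0]).round(1))
for q in [(495,380),(638,175)]: print('edge scene',W2P(onz(cs,S(*q),45)[0]).round(1))
E
```

```text
top lineF [-33.7  -0.2]
top lineN [-83.3  -0.1]
top leadF [-33.7  41.5]
top leadN [-83.5  40.1]
top tailF [ -34.  -119.9]
top tailN [ -84.3 -118.9]
scene lineF [-37.5   2.4]
scene lineN [-85.2   0.2]
scene tailF [ -36.6 -118.7]
scene tailN [ -87.4 -119.4]
scene leadF [-37.9  40.7]
scene leadN [-87.7  40.3]
edge top [135.1  -1.2]
edge top [-133.8   -1.5]
edge top [-19.6   1.5]
edge scene [-36.    2.4]
edge scene [-132.6    1.3]
```

```bash
python3 - <<'E'
from plant import bot
print(bot.close_job()); print(bot.get_obs()['time'])
E
```

```text
the job is handed in; nothing more can be done
None
the job is handed in; nothing more can be done
```

The drilled bar now hangs about 40 mm over the plate's left edge, square to it, and the job is handed in. I handed it in at about 11 s of the 40 s; no verdict was reported.

**How it went:** I pushed the bar from its tail end with the fingertips. The first push, on one corner of the tail, slid the bar but hardly turned it. I then backed off, set both fingers flush with the tail and steered it round by about 7° while pushing. The last 14.5 mm I pushed slowly and straight, then drew the hand away.

**Last checks, with the arm clear:**
- **Line over the edge:** the line measured about 0 mm from the edge in the top view and +1.3 mm in the scene view. My edge readings scatter by 1 to 2.5 mm, inside the 7 mm limit. One network reading put the line 4.5 mm out, but the arm partly hid the bar in that picture.
- **Squareness:** the bar was within about 1° of square from its ends; line readings in the scene view differed by up to 2.6°. The limit is 7°.
- **Flatness:** I did not measure this again after the push; the bar looks flat in both views.
- **Other things:** the plain bar and both bushings were at the same pixels as at the start. I checked the wrench and flange only by eye in the top view before the last arm move; the bearing and oiler were partly hidden there. The hand stayed well above the table, and the wrist force stayed near zero.

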